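Open the leaning centrifuge bucket and take out its tube carrier

TASK

Open the centrifuge bucket that leans in the blue cradle: turn its blue bayonet cap anticlockwise until its lugs stand in the slots, lift it off and lay it grip upwards, wholly on the white bench pad. Then lift the carrier with the blue-capped tubes out of the bucket and stand it upright in the free half of the steel tray. Set both down gently rather than dropping them, do not tip the tubes much farther than they lean now, and leave everything else where it stands.

Things in the scene. Friction and masses are not known exactly. Their poses are not given: they have to be found in the camera images.
- bucket_mouth (a point): Centre of the rim plane of the aluminium bucket (115 mm across) that leans 27 degrees, mouth towards the robot's side, in the bolted-down blue cradle (base plate 170 x 160 mm). z: the bucket's axis, out of the mouth. The rim has a 6 mm thick inward lip, inner radius 45 mm, top face at z = 0; below it the bore has radius 41 mm down to the floor at z = -114 mm.
- slot (a point): One of the three slots in the lip, each 40 degrees wide, marked red on the rim: this one on the bucket's x axis, 48 mm from the mouth's centre, the others 120 and 240 degrees from it. Axes as the mouth's. Stops let the cap turn anticlockwise (seen from above) until each lug is 8 degrees past the middle of its slot, and clockwise until 80 degrees before it.
- cap_mid (a point): Centre, half-way up, of the loose blue cap (60 mm tall, about 0.2 kg, 86 mm across, hollow). z: out of its top. Its wing grip across the top is 60 mm along x, 12 mm thick along y, from z = -4 to +30 mm. Its foot sits 14 mm below the rim plane, held by its lugs and friction. At the start it must turn 40 to 75 degrees anticlockwise to come free.
- cap_lug (a point): Outer end of one of the cap's three lugs: on the cap's x axis, 49 mm from its axis, 3 mm above its foot; the others 120 and 240 degrees from it. Lugs are 6 mm thick, 24 degrees wide, under the lip with 2 mm play up and down; white lines on the cap's top mark them. The cap lifts out when each lug is within 8 degrees of the middle of a slot. Axes as the cap's.
- carrier_mid (a point): Centre, half-way up, of the loose white tube carrier in the bucket (116 mm tall, 74 mm across, about 0.3 kg) with five blue-capped tubes fixed in it (tops at z = +18 mm). z: up its stem. Flat dark handle at its top: 36 mm along x, 10 mm thick along y, from z = +27 to +58 mm; in the bucket it reaches 2 mm above the rim plane, inside the hollow cap.
- pad: White bench pad with a blue border, 180 x 180 mm over all, 4 mm thick, fixed flat on the bench. Origin at the centre of its underside; z up, x and y along its sides.
- tray: Shallow steel tray, fixed on the bench. Outside 150 mm (x) by 230 mm (y) by 18 mm tall, 4 mm walls and floor. Origin at the centre of its underside; z up. The carrier with yellow caps stands in one half of its length; the other half is free.
- other_carrier_mid (a point): Centre, half-way up, of the same kind of carrier with yellow-capped tubes (116 mm tall, 74 mm across) that stands loose in the tray. Leave it there.
- partner_bucket_mid (a point): Half-way up the other, closed bucket with the grey cap, standing upright (115 mm across, 168 mm tall). Leave it.
- tube_block_mid (a point): Half-way up the white block with eight blue-capped tubes (62 x 110 mm, 150 mm tall). Leave it.
- timer_mid (a point): Half-way up the small white timer lying on the bench (62 x 70 mm, 18 mm tall). Leave it.
- big_tube_mid (a point): Half-way up the single large tube in an orange foot (44 x 44 mm, 125 mm tall). Leave it.
- reagent_mid (a point): Half-way up the brown reagent bottle (44 mm across, 110 mm tall). Leave it.
Not all that is in view belongs to the job. Leave any red or turquoise look-alike of the part that bears cap_mid alone.

How it is judged:
On the way, in this order (a step that is already met when the one before it is completed fails the run):
1. the cap, still seated, has been turned until its lugs stand in the slots (within 11 degrees) (angle between the x axis of cap_mid and the x axis of bucket_mouth, either way round below 0.2 rad and z of cap_mid in the frame of bucket_mouth below 0.021 m and distance between cap_mid and bucket_mouth below 0.025 m), for 0.1 s.
2. the cap lies on the pad, grip upwards, let go (x of cap_mid in the frame of pad between -0.046 and 0.046 m and y of cap_mid in the frame of pad between -0.046 and 0.046 m and height (world z) of cap_mid below 0.04 m and angle between cap_mid's own z axis and vertical below 0.1 rad and contact force between the fingers and cap below 0.5 N), for 0.2 s.
At the end, for the whole second after the job is handed in: The cap lies flat and grip upwards with its centre within 46 mm of the pad's centre along each side, and the blue-capped carrier stands upright (within 6 degrees) on the floor of the tray, inside its walls; both are let go and at rest (x of cap_mid in the frame of pad between -0.046 and 0.046 m and y of cap_mid in the frame of pad between -0.046 and 0.046 m and height (world z) of cap_mid below 0.04 m and angle between each of cap_mid, carrier_mid's own z axis and vertical below 0.1 rad and x of carrier_mid in the frame of tray between -0.045 and 0.045 m and y of carrier_mid in the frame of tray between -0.085 and 0.085 m and height (world z) of carrier_mid below 0.067 m and linear speed of each of cap, carrier below 0.02 m/s and contact force between the fingers and carrier below 0.5 N); the robot touches nothing.
It fails at once if the blue-capped tubes tipped more than 50 degrees from upright (angle between carrier_mid's own z axis and vertical above 0.87 rad).
It fails at once if a bystander pushed more than 25 mm or tipped (distance of any of other_carrier_mid, partner_bucket_mid, tube_block_mid, timer_mid, big_tube_mid, reagent_mid from where it was at the start of the episode above 0.025 m).
It fails at once if the cap dropped: falling freely, out of the fingers, faster than it would from 13 mm (contact force between the fingers and cap below 0.1 N and linear speed of cap above 0.5 m/s).
It fails at once if the carrier dropped: falling freely, out of the fingers, faster than it would from 13 mm (contact force between the fingers and carrier below 0.1 N and linear speed of carrier above 0.5 m/s).
It also fails if it takes over 64 s, if anything falls off the work surface, if the arm or the gripper's body presses on something with over 40 N, if the wrist force passes 120 N, or if a joint passes its speed limit or range.

ROBOT

A 6-joint arm with a two-finger parallel gripper is mounted at the origin on the work surface. World frame = base frame: x ahead of the robot, y to its left, z up, the work surface at z = 0. Lengths are in m, angles in rad, forces in N, time in s.
With the tool pointing down it reaches from about 0.3 to 0.875 m from the base axis. Payload 6.4 kg.
Tool frame: the origin (TCP) lies on the mounting face of the last link; the fingertips stand 173 mm ahead of it and the grasp point (between the pads) lies 155 mm ahead of it (ctrl.tip_reach is the distance from the TCP to the fingertips, in m); z points along the fingers, y is the line along which they close (so a half turn about z gives the same grasp; the last joint's range is limited). The gripper opens to 85 mm and grips with 20 to 120 N. Pads are 22 mm wide; open, the fingers measure 114 mm over their backs; the gripper's body (76 mm by 85 mm) begins 54 mm behind the grasp point. The pads swing forward as they close: fully open they stand 13 mm farther back than shut.
Start: joints at [1.132, 0.181, 1.607, -0, 1.354, -0.206], TCP at [0.133, 0.56, 0.405] pointing down, gripper open.
Joint ranges: [-2.99, 2.99], [-0.89, 2.07], [0.3, 2.58], [-1.14, 4.28], [0, 2.63], [-3.12, 3.12]. Speed limits (rad/s): [2.57, 2.57, 3.01, 3.14, 3.14, 3.14].

INTERFACE

Orientations are given as a unit quaternion [w, x, y, z].
In Python, from bench import ctrl gives the robot as it stands.
- The arm moves only by the shell command python3 -m pendant 'ROWS'. ROWS is JSON, a list that holds one entry, the list of rows, each a list of 7 numbers: the opening, from 0 (shut) to 1 (fully open), then the shift along the tool's x, y, z in mm, then the turn, a rotation vector about the tool's x, y, z in rad. A call has 1 to 5 rows; each row is the pose to reach, as a shift and turn from the pose commanded when the call began, along the tool's axes at that moment; what a row does not reach only later rows make up. A row lasts 1/12 s, in which the tool goes at most 41.7 mm and 7.16 degrees, less where a joint would pass 70% of its speed; a pose out of reach is approached as far as the arm can. A call with a gripper value outside its range is refused whole. The fingers move at their own pace and stop on an object; the grip force is fixed at half the most. Time passes only in rows, so rows that repeat a pose let the fingers close. It gives the time, the measured TCP pose, the force, the opening and the grip force at its end, in the units of the state.
- ctrl.get_obs(): the state, without advancing time (a new reading comes with each control period).
- ctrl.camera(name): name is "scene" or "top" or "wrist"; returns the picture (384x512x3 uint8, red, green, blue); there is no depth.
- ctrl.camera_params(name): a dict with "mtx" (3x3 intrinsics, pixels), "distortion" ([k1, k2, p1, p2, k3] as OpenCV has them; the pictures are not rectified), "world_from_camera" (4x4, takes a point from camera to world coordinates); the wrist camera has in their place "tool_from_camera" (4x4, takes a point from camera to tool coordinates, whose origin is the TCP and whose axes are the flange's). Camera axes: x right, y down, z forward; pixel columns grow to the right and rows downward; lengths in m; the calibration is good to about 2 mm. A picture is of the moment at which its call begins: read the wrist's pose just before it. camera_params takes no time and is no camera call.
- ctrl.hand_in(): hands the job in; it is judged then, once.
Trained networks look in the newest picture that a camera, given by its name, has taken for a name from the list of things; names that differ only in an ending like _2 or _b are one class to them, and where a whole thing is asked for, a point or a joint stands for the part that bears it (a point fixed in the world has none). Each returns a list of dicts, best first, with "confidence" (0 to 1); they miss things now and then, are a little off and sometimes report something else, mostly with a low value. They report only what shows in the picture. A call takes as long as a camera call. They do not tell look-alikes from the thing itself.
- ctrl.boxes_of(camera, name): "point" ([column, row] as shares, 0 to 1, of the picture: columns of its width, rows of its height, amid what is visible of it).
The state is a dict: "time_s": time; "q": joint angles; "dq": joint speeds; "joint_efforts": joint torques, N m; "eef_pos": TCP position; "eef_rot": TCP orientation; "wrist_force": force on the tool from outside, world axes, zero at the start; "torque": the same for the moment, N m; "opening": opening from 0.0 (shut) to 1.0 (fully open); "grasp_force": force on a finger pad.
Only numpy, scipy, OpenCV 4.12 (cv2) and the standard library are available. Lean on these libraries where they do the work, as an engineer would, in place of code of your own. Each camera call takes 0.05 s, during which the arm holds its last target. There are 200 camera calls.

## Working session

There is one attempt and no reset: what is moved stays moved. The work goes in short steps, Python scripts to look and compute and a shell command to move; the robot and the scene stay as the last step left them, time stands still between calls to the robot, and variables do not carry over. Pictures are saved under pics/ and viewed, at most 10 in all, crops included, and the job is handed in when it is done.

```bash
ls; mkdir -p pics; python3 - <<'E'
from bench import ctrl
import cv2,numpy as np
o=ctrl.get_obs();print(o['time_s'],o['eef_pos'],o['eef_rot'])
ims=[]
for c in ['scene','top']:
    im=ctrl.camera(c);cv2.imwrite(f'pics/{c}0.png',im[...,::-1]);ims.append(im)
    p=ctrl.camera_params(c);print(c,np.round(p['mtx'],1).tolist(),np.round(p['distortion'],3),np.round(p['world_from_camera'],3).tolist())
    for n in ['bucket_mouth','slot','cap_mid','cap_lug','carrier_mid','pad','tray','other_carrier_mid']:
        print(n,[(round(d['point'][0]*512),round(d['point'][1]*384),round(d['confidence'],2)) for d in ctrl.boxes_of(c,n)[:4]])
cv2.imwrite('pics/a.png',cv2.resize(ims[0],(800,600))[...,::-1]);cv2.imwrite('pics/b.png',cv2.resize(ims[1],(800,600),interpolation=cv2.INTER_CUBIC)[...,::-1])
E
```

```text
pics
0.0 [0.13250145 0.55926519 0.40379401] [-2.79483769e-04  1.16119590e-01  9.93234862e-01 -8.18954913e-04]
scene [[479.4, 0.0, 251.5], [0.0, 479.4, 191.0], [0.0, 0.0, 1.0]] [-0.127  0.     0.     0.     0.   ] [[0.432, 0.634, -0.642, 1.371], [0.902, -0.303, 0.307, -0.375], [-0.0, -0.712, -0.702, 1.042], [0.0, 0.0, 0.0, 1.0]]
bucket_mouth [(260, 245, 0.79)]
slot [(256, 241, 0.84)]
cap_mid [(137, 311, 0.92), (149, 184, 0.81), (246, 195, 0.67), (198, 301, 0.37)]
cap_lug [(150, 189, 0.95), (139, 313, 0.72), (242, 198, 0.62)]
carrier_mid [(225, 182, 0.16)]
pad [(334, 185, 0.92)]
tray [(127, 261, 0.78)]
other_carrier_mid [(154, 246, 0.75)]
top [[456.9, 0.0, 246.3], [0.0, 456.9, 193.6], [0.0, 0.0, 1.0]] [-0.172  0.     0.     0.     0.   ] [[0.016, -0.998, 0.054, 0.473], [-1.0, -0.016, 0.014, 0.03], [-0.013, -0.054, -0.998, 1.473], [0.0, 0.0, 0.0, 1.0]]
bucket_mouth [(260, 160, 0.75)]
slot [(259, 157, 0.87)]
cap_mid [(376, 144, 0.98), (272, 171, 0.86), (324, 272, 0.62)]
cap_lug [(273, 174, 0.67), (328, 273, 0.61), (188, 124, 0.2)]
carrier_mid []
pad [(162, 211, 0.58)]
tray []
other_carrier_mid []
```

View pics/a.png

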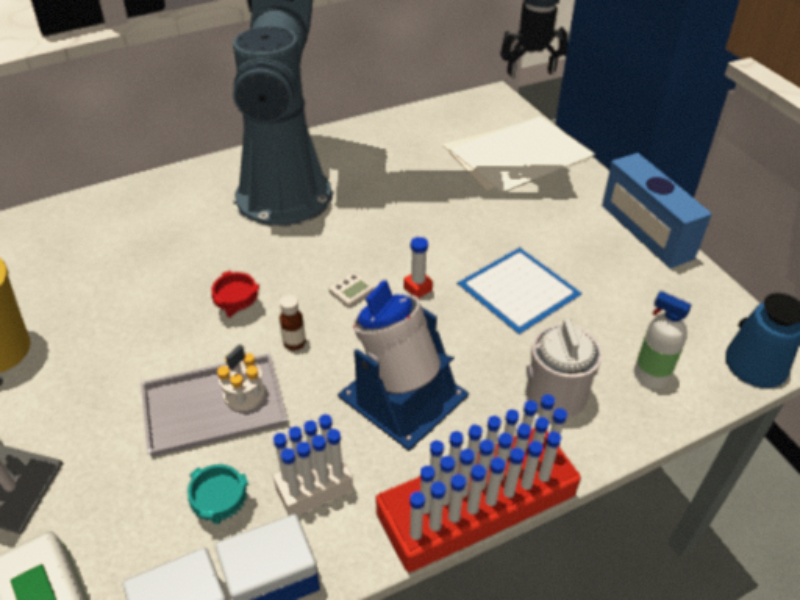

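View pics/b.png

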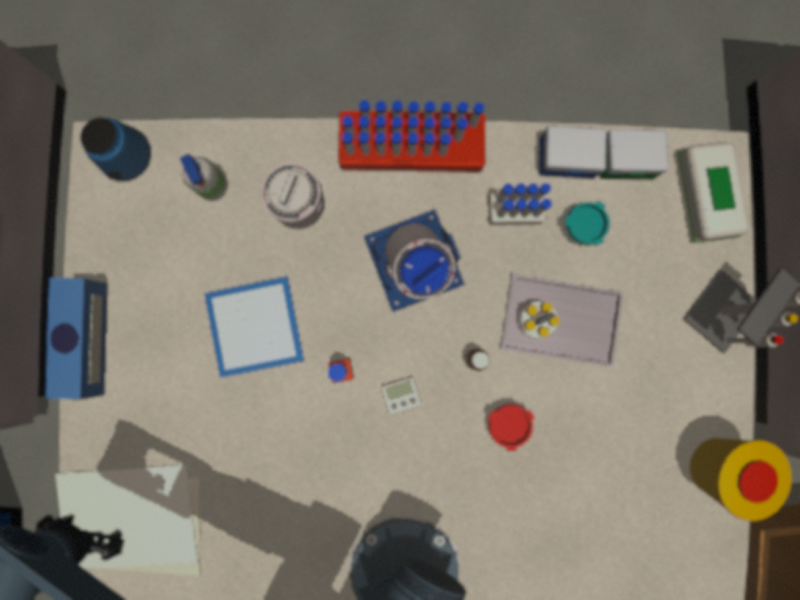

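```bash
cat > h.py <<'E'
from bench import ctrl
import cv2,numpy as np
from scipy.spatial.transform import Rotation as R
def cam(c,tool=None):
    p=ctrl.camera_params(c);K=np.array(p['mtx']);d=np.array(p['distortion'])
    if c!='wrist': return K,d,np.array(p['world_from_camera'])
    return K,d,(tcp() if tool is None else tool)@np.array(p['tool_from_camera'])
def T(Rm,t):
    M=np.eye(4);M[:3,:3]=Rm;M[:3,3]=t;return M
def tcp():
    o=ctrl.get_obs();q=o['eef_rot'];return T(R.from_quat([q[1],q[2],q[3],q[0]]).as_matrix(),o['eef_pos'])
def ray(C,px):
    K,d,W=C;u=cv2.undistortPoints(np.array(px,float).reshape(-1,1,2),K,d).reshape(-1,2)
    v=np.c_[u,np.ones(len(u))]@W[:3,:3].T;return W[:3,3],v/np.linalg.norm(v,axis=1,keepdims=True)
def atz(C,px,z):
    o,v=ray(C,px);return o+v*((z-o[2])/v[:,2])[:,None]
def proj(C,P):
    K,d,W=C;I=np.linalg.inv(W);r=cv2.Rodrigues(I[:3,:3])[0]
    return cv2.projectPoints(np.array(P,float).reshape(-1,1,3),r,I[:3,3],K,d)[0].reshape(-1,2)
def tri(*obs):
    A=np.zeros((3,3));b=np.zeros(3)
    for C,p in obs:
        o,v=ray(C,p);M=np.eye(3)-np.outer(v[0],v[0]);A+=M;b+=M@o
    return np.linalg.solve(A,b)
def frame(z,y):
    "tool rotation with z axis and y as close as possible to y; choose sign nearest present tool"
    z=z/np.linalg.norm(z);y=y-z*(y@z);y/=np.linalg.norm(y)
    return np.c_[np.cross(y,z),y,z]
def plan(G,start=None,reach=0.0):
    "print calls to go from start (TCP) to goal TCP pose G"
    S=tcp() if start is None else start
    d=G[:3,3]-S[:3,3];w=R.from_matrix(S[:3,:3].T@G[:3,:3]).as_rotvec()
    n=max(int(np.ceil(np.linalg.norm(d)/.19)),int(np.ceil(np.linalg.norm(w)/.58)),1)
    for i in range(n):
        A=S[:3,:3]@R.from_rotvec(w*i/n).as_matrix()
        print('call',np.round(A.T@d*1000/n,1),np.round(w/n,4),'norm mm',round(np.linalg.norm(d)*1000/n),'deg',round(np.degrees(np.linalg.norm(w)/n),1))
E
python3 - <<'E'
from h import *
C=cam('top');s=.64
for n,z,px in [('pad',.004,[(207,293),(287,278),(302,359),(221,375)]),('tray',.018,[(512,275),(620,292),(611,362),(502,347)]),('cradle',.006,[(365,238),(435,212),(463,283),(393,308)])]:
    P=atz(C,np.array(px)*s,z);print(n,P.mean(0).round(3),P.round(3).tolist(),np.linalg.norm(P-np.roll(P,-1,0),axis=1).round(3))
print('othercarrier',atz(C,[(540*s,319*s)],.1))
S=cam('scene')
print('cap',tri((C,[424*s,268*s]),(S,[392*s,318*s])))
p=ctrl.camera_params('wrist');print(np.round(p['mtx'],1).tolist(),p['distortion'],np.round(p['tool_from_camera'],3).tolist(),ctrl.tip_reach)
E
```

```text
pad [0.5   0.321 0.004] [[0.567, 0.422, 0.004], [0.601, 0.254, 0.004], [0.434, 0.219, 0.004], [0.397, 0.388, 0.004]] [0.172 0.171 0.173 0.174]
tray [ 0.524 -0.315  0.018] [[0.613, -0.211, 0.018], [0.582, -0.438, 0.018], [0.437, -0.419, 0.018], [0.465, -0.191, 0.018]] [0.23  0.146 0.23  0.149]
cradle [ 0.642 -0.009  0.006] [[0.686, 0.093, 0.006], [0.743, -0.052, 0.006], [0.596, -0.111, 0.006], [0.542, 0.033, 0.006]] [0.155 0.159 0.153 0.156]
othercarrier [[ 0.52073859 -0.25237694  0.1       ]]
cap [ 0.61095637 -0.01896628  0.16819654]
[[285.7, 0.0, 256.2], [0.0, 285.7, 190.3], [0.0, 0.0, 1.0]] [-0.03818692  0.          0.          0.          0.        ] [[0.001, -0.96, -0.278, 0.07], [1.0, 0.001, 0.001, -0.0], [-0.0, -0.278, 0.96, 0.031], [0.0, 0.0, 0.0, 1.0]] 0.1734
```

```bash
python3 - <<'E'
from h import *
m=np.array([.611,-.019,.168]);zb=np.array([-.926*.454,-.377*.454,.891])
G=T(frame(-zb,np.array([.85,.52,0])),m+.29*zb);plan(G)
E
```

```text
call [-122.9 -132.2   -5.4] [-0.1018 -0.0648  0.1887] norm mm 181 deg 12.8
call [-146.  -106.    -8.9] [-0.1018 -0.0648  0.1887] norm mm 181 deg 12.8
call [-163.8  -75.8   -8.1] [-0.1018 -0.0648  0.1887] norm mm 181 deg 12.8
call [-175.4  -43.1   -3.1] [-0.1018 -0.0648  0.1887] norm mm 181 deg 12.8
```

```bash
R="-0.1018,-0.0648,0.1887"
python3 -m pendant '[[[1,-123,-132,-5,-0.102,-0.065,0.189],[1,-123,-132,-5,-0.102,-0.065,0.189],[1,-123,-132,-5,-0.102,-0.065,0.189],[1,-123,-132,-5,-0.102,-0.065,0.189],[1,-123,-132,-5,-0.102,-0.065,0.189]]]'
python3 -m pendant '[[[1,-146,-106,-9,-0.102,-0.065,0.189],[1,-146,-106,-9,-0.102,-0.065,0.189],[1,-146,-106,-9,-0.102,-0.065,0.189],[1,-146,-106,-9,-0.102,-0.065,0.189],[1,-146,-106,-9,-0.102,-0.065,0.189]]]'
python3 -m pendant '[[[1,-164,-76,-8,-0.102,-0.065,0.189],[1,-164,-76,-8,-0.102,-0.065,0.189],[1,-164,-76,-8,-0.102,-0.065,0.189],[1,-164,-76,-8,-0.102,-0.065,0.189],[1,-164,-76,-8,-0.102,-0.065,0.189]]]'
python3 -m pendant '[[[1,-175,-43,-3,-0.102,-0.065,0.189],[1,-175,-43,-3,-0.102,-0.065,0.189],[1,-175,-43,-3,-0.102,-0.065,0.189],[1,-175,-43,-3,-0.102,-0.065,0.189],[1,-175,-43,-3,-0.102,-0.065,0.189]]]'
cat > shot.py <<'E'
import sys
from h import *
# usage: shot.py name [crop x0 y0 x1 y1]
Tw=tcp();im=ctrl.camera('wrist');n=sys.argv[1]
np.save(f'pics/{n}.npy',Tw);cv2.imwrite(f'pics/{n}_raw.png',im[...,::-1])
a=list(map(int,sys.argv[2:6])) or [0,0,512,384]
c=im[a[1]:a[3],a[0]:a[2]];f=min(800/c.shape[1],600/c.shape[0])
cv2.imwrite(f'pics/{n}.png',cv2.resize(c,None,fx=f,fy=f,interpolation=cv2.INTER_CUBIC)[...,::-1]);print('scale',f)
o=ctrl.get_obs();print(o['time_s'],np.round(o['eef_pos'],4),np.round(o['q'],2))
E
python3 shot.py w1
```

```text
time_s: 1.32
eef_pos: [0.2231, 0.3995, 0.4096]
eef_rot: [0.039, 0.21, 0.976, 0.046]
wrist_force: [0.5, 0.4, -0.1]
opening: 0.999
grasp_force: 0.0
time_s: 1.73
eef_pos: [0.3126, 0.2422, 0.4158]
eef_rot: [0.077, 0.301, 0.946, 0.093]
wrist_force: [0.3, 0.7, 0.3]
opening: 0.998
grasp_force: 0.0
time_s: 2.15
eef_pos: [0.4018, 0.0842, 0.4215]
eef_rot: [0.114, 0.388, 0.904, 0.138]
wrist_force: [-0.1, -0.3, -0.0]
opening: 1.0
grasp_force: 0.0
time_s: 2.57
eef_pos: [0.4906, -0.0731, 0.4266]
eef_rot: [0.149, 0.469, 0.851, 0.181]
wrist_force: [0.5, -0.6, 0.5]
opening: 0.999
grasp_force: 0.0
scale 1.5625
2.6167 [ 0.4907 -0.0731  0.4264] [-0.49 -0.14  1.92  0.41  1.08 -1.2 ]
```

View pics/w1.png

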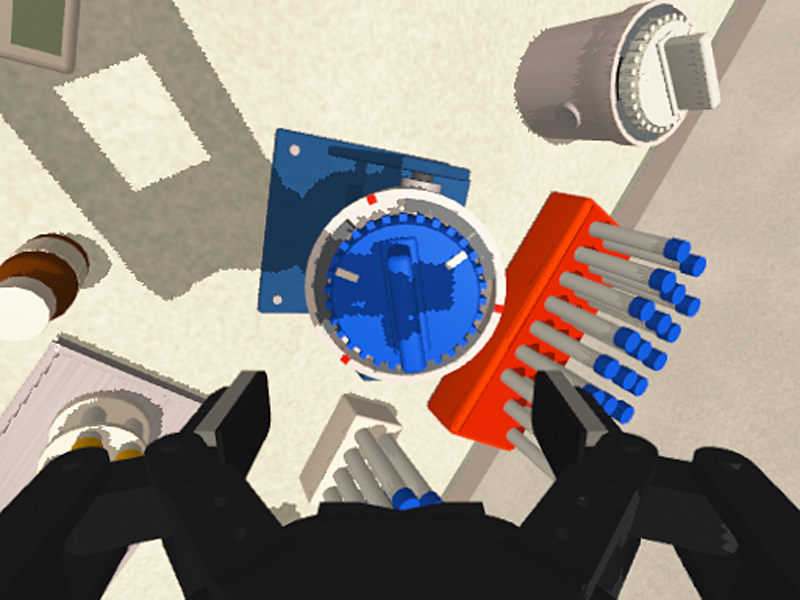

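```bash
python3 - <<'E'
import cv2
im=cv2.imread('pics/w1_raw.png')[112:250,178:338]
cv2.imwrite('pics/w1c.png',cv2.resize(im,None,fx=4,fy=4,interpolation=cv2.INTER_CUBIC))
E
```

```text
(no output)
```

View pics/w1c.png

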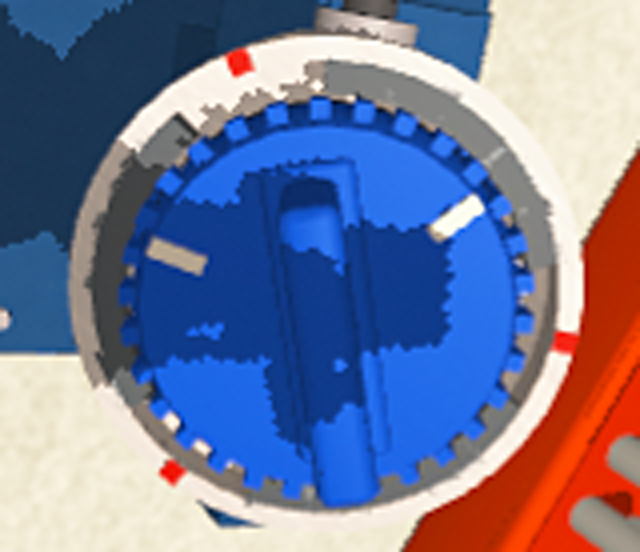

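```bash
cat > fit.py <<'E'
from h import *
from scipy.optimize import least_squares
def bucket(p):
    m,az,ti,ph=p[:3],p[3],p[4],p[5]
    z=np.array([np.sin(ti)*np.cos(az),np.sin(ti)*np.sin(az),np.cos(ti)])
    x=np.array([np.cos(ph),np.sin(ph),0]);x-=z*(x@z);x/=np.linalg.norm(x)
    return T(np.c_[x,np.cross(z,x),z],m)
def on(B,a,r,z):
    a=np.atleast_1d(a);return (B@np.c_[r*np.cos(a),r*np.sin(a),z+0*a,1+0*a].T).T[:,:3]
E
python3 - <<'E'
from fit import *
C=cam('wrist',np.load('pics/w1.npy'))
px=lambda L:(np.array(L,float)+.5)/4-.5+[178,112]
red=px([(565,342),(239,62),(172,472)])
rim=px([(70,270),(127,143),(330,36),(440,67),(584,290),(330,523),(480,493),(100,390)])
wl=px([(458,217),(177,256)])
k=np.radians([0,120,240])
def rs(p):
    B=bucket(p);r=[]
    r+=list((proj(C,on(B,k,p[6],0))-red).ravel())
    # rim: distance of pixels to projected circle
    q=proj(C,on(B,np.linspace(0,2*np.pi,721),.0575,0))
    r+=[ (lambda d:np.min(d))(np.linalg.norm(q-a,axis=1))*1. for a in rim]
    r+=list((proj(C,on(B,p[7]+k[1:],p[8],.012))-wl).ravel())
    r+=[(p[4]-np.radians(27))*200,(p[3]-np.arctan2(-.377,-.926))*30]
    return np.array(r)
for m0 in [(.611,-.019,.168)]:
    p0=np.r_[m0,np.arctan2(-.377,-.926),np.radians(27),-.5,.054,-1.25,.035]
    # initial phase: try several
    best=min((least_squares(rs,np.r_[p0[:5],ph,p0[6],-1.25,.035],x_scale=[.01]*3+[.1]*3+[.01,.1,.01],loss='soft_l1') for ph in np.linspace(-3,3,12)),key=lambda s:s.cost)
p=best.x;print(best.cost,np.round(p,4),'cap deg',np.degrees(p[7]),'az',np.degrees(p[3]),'tilt',np.degrees(p[4]));print(rs(p).round(2))
np.save('bfit.npy',p)
B=bucket(p)
# top/scene check
for c in ['top','scene']: print(c,proj(cam(c),on(B,k,p[6],0)).round(1).tolist(),'center',proj(cam(c),B[:3,3]).round(1))
E
```

```text
4.954623566569921 [ 0.6108 -0.0233  0.1779 -2.7512  0.4716  0.3843  0.0559 -1.2484  0.0347] cap deg -71.52962403826676 az -157.63276400192547 tilt 27.020811862987326
[ 0.45 -0.03  0.35  0.04  0.45  0.03  0.86  1.47  0.71  0.7   0.7   1.56
  2.76  0.55 -0.02  0.04 -0.05  0.    0.07  0.11]
top [[265.4, 153.0], [258.7, 185.0], [290.1, 173.0]] center [[271.5 170.5]]
scene [[262.3, 204.0], [253.0, 190.2], [226.9, 210.4]] center [[247.3 201.4]]
```

```bash
cat > goto.py <<'E'
import sys
from fit import *
# goto.py angle_deg(cap x in bucket frame) zrim_mm [dx dy mm in bucket frame]: grasp point on the axis at height zrim
a=np.radians(float(sys.argv[1]));z=float(sys.argv[2])/1000
B=bucket(np.load('bfit.npy'));S=tcp()
y=B[:3,:3]@[-np.sin(a),np.cos(a),0]
if y@S[:3,1]<0:y=-y
G=T(frame(-B[:3,2],y),(B@[0,0,z+.155,1])[:3]);plan(G)
g=np.linalg.inv(B)@np.r_[S[:3,3]+.155*S[:3,2],1];print('grasp pt in bucket mm',(g[:3]*1000).round(1))
E
python3 goto.py -71.5 60; python3 goto.py -71.5 36
```

```text
call [ 0.2  3.  65.4] [-0.0007  0.0066 -0.1421] norm mm 65 deg 8.1
grasp pt in bucket mm [ -2.8  -1.4 125.4]
call [ 0.4  3.  89.4] [-0.0007  0.0066 -0.1421] norm mm 89 deg 8.1
grasp pt in bucket mm [ -2.8  -1.4 125.4]
```

```bash
python3 -m pendant '[[[1,0,3,65,0,0.006,-0.142],[1,0,3,65,0,0.006,-0.142],[1,0,3,65,0,0.006,-0.142],[1,0,3,65,0,0.006,-0.142]]]'; python3 goto.py -71.5 36; python3 shot.py w2
```

```text
time_s: 2.95
eef_pos: [0.5179, -0.0547, 0.3682]
eef_rot: [0.156, 0.405, 0.884, 0.172]
wrist_force: [0.4, -0.0, -0.6]
opening: 0.997
grasp_force: 0.0
call [-6.4 -1.2 22.9] [-0.0012 -0.0076  0.0027] norm mm 24 deg 0.5
grasp pt in bucket mm [-1.4  7.3 59. ]
scale 1.5625
3.0 [ 0.5182 -0.0551  0.3698] [-0.43 -0.02  1.93  0.43  0.95 -1.34]
```

View pics/w2.png

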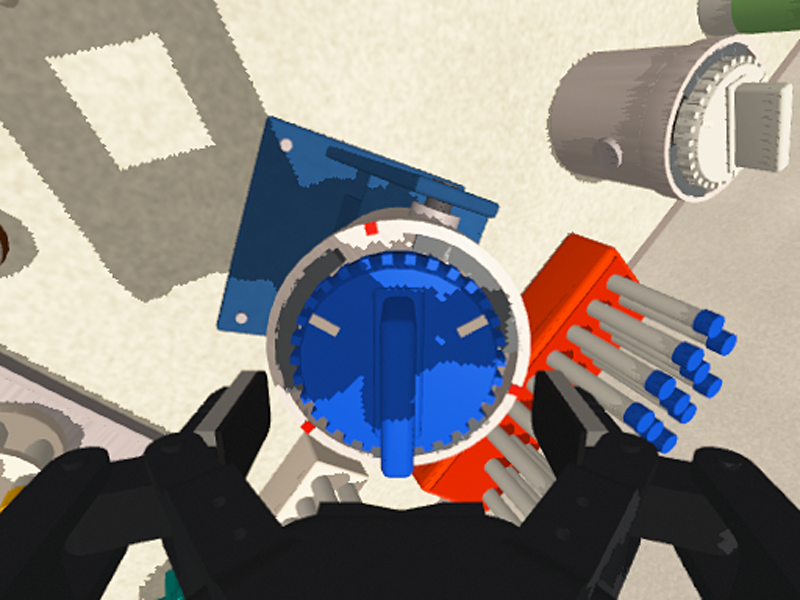

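```bash
python3 goto.py -71.5 36; python3 - <<'E'
from fit import *
p=np.load('bfit.npy');B=bucket(p);C=cam('wrist')
k=np.radians([0,120,240])
print((proj(C,on(B,k,p[6],0))*1.5625).round(0).tolist(),(proj(C,on(B,p[7]+k[1:],p[8],.012))*1.5625).round(0).tolist())
E
```

```text
call [-5.6 -1.9 24.2] [ 0.0001 -0.0048  0.0035] norm mm 25 deg 0.3
grasp pt in bucket mm [-0.2  6.5 60.3]
[[512.0, 385.0], [369.0, 224.0], [307.0, 421.0]] [[470.0, 320.0], [322.0, 320.0]]
```

```bash
python3 - <<'E'
import cv2,numpy as np
from scipy import ndimage
from fit import *
im=cv2.imread('pics/w2_raw.png').astype(int)
b,g,r=im[...,0],im[...,1],im[...,2]
m=(r>180)&(g<90)&(b<90)
red=[]
for c in [(515,390),(371,229),(307,426)]:
    x,y=[int(v/1.5625) for v in c];s=6;w=m[y-s:y+s+1,x-s:x+s+1];q=np.argwhere(w);red.append(q.mean(0)[::-1]+[x-s,y-s]);print(c,len(q),red[-1]*1.5625)
wl=np.array([(473,325),(324,325)])/1.5625-.2
C1=cam('wrist',np.load('pics/w1.npy'));C2=cam('wrist',np.load('pics/w2.npy'))
px=lambda L:(np.array(L,float)+.5)/4-.5+[178,112]
red1=px([(565,342),(239,62),(172,472)]);wl1=px([(458,217),(177,256)])
k=np.radians([0,120,240])
def rs(p,w1=1,w2=1):
    B=bucket(p);r=[]
    for C,R_,W,w in ((C1,red1,wl1,w1),(C2,np.array(red),wl,w2)):
        r+=list(w*(proj(C,on(B,k,p[6],0))-R_).ravel())
        r+=list(w*(proj(C,on(B,p[7]+k[1:],p[8],.012))-W).ravel())
    r+=[(p[4]-np.radians(27))*200,(p[3]-np.arctan2(-.377,-.926))*30,(p[6]-.0559)*2000,(p[8]-.0347)*2000]
    return np.array(r)
p0=np.load('bfit.npy')
for w in ((1,0),(0,1),(1,1)):
    p=least_squares(rs,p0,args=w,x_scale=[.01]*3+[.1]*3+[.01,.1,.01]).x
    print(w,np.round(p,4),np.degrees(p[[3,4,7]]).round(1));
print(rs(p).round(1));np.save('bfit.npy',p)
E
python3 goto.py -72 36
```

```text
(515, 390) 76 [517.20805921 390.89226974]
(371, 229) 52 [370.46274038 227.37379808]
(307, 426) 40 [307.0703125 426.484375 ]
(1, 0) [ 0.6107 -0.0234  0.1777 -2.7554  0.471   0.3824  0.0559 -1.2506  0.0347] [-157.9   27.   -71.7]
(0, 1) [ 0.6097 -0.0234  0.1798 -2.7484  0.4721  0.384   0.056  -1.2435  0.0346] [-157.5   27.   -71.2]
(1, 1) [ 0.6095 -0.0233  0.1798 -2.7489  0.4718  0.3839  0.0558 -1.2461  0.0346] [-157.5   27.   -71.4]
[ 0.8  0.2  0.1 -0.3  0.1  0.4 -0.   0.1 -0.3  0.2 -0.8 -0.6  0.4 -0.2
  0.2  0.2  0.1  0.1 -0.2 -0.1  0.1  0.2 -0.2 -0.3]
call [-5.3 -2.1 22. ] [-0.0004 -0.0039  0.0132] norm mm 23 deg 0.8
grasp pt in bucket mm [ 0.1  6.1 58. ]
```

```bash
python3 -m pendant '[[[1,-5.3,-2,0,0,-0.004,0.01],[1,-5.3,-2,11,0,-0.004,0.01],[1,-5.3,-2,22,0,-0.004,0.01],[1,-5.3,-2,22,0,-0.004,0.01]]]'; python3 goto.py -71.4 36
```

```text
time_s: 3.33
eef_pos: [0.5295, -0.057, 0.348]
eef_rot: [0.158, 0.41, 0.882, 0.172]
wrist_force: [-0.5, 0.6, 0.2]
opening: 1.0
grasp_force: 0.0
call [ 0.2  1.  -1.8] [-0.0013 -0.0004 -0.0081] norm mm 2 deg 0.5
grasp pt in bucket mm [-1.1 -0.5 34.2]
```

```bash
python3 -m pendant '[[[0,0.2,1,-1.5,0,0,-0.008],[0,0.2,1,-1.5,0,0,-0.008],[0,0.2,1,-1.5,0,0,-0.008],[0,0.2,1,-1.5,0,0,-0.008],[0,0.2,1,-1.5,0,0,-0.008]]]';  python3 -m pendant '[[[0,0,0,0,0,0,0],[0,0,0,0,0,0,0],[0,0,0,0,0,0,0]]]';python3 goto.py -71.4 36
```

```text
time_s: 3.75
eef_pos: [0.5296, -0.0568, 0.3517]
eef_rot: [0.16, 0.407, 0.883, 0.171]
wrist_force: [-0.3, -0.0, 0.1]
opening: 0.302
grasp_force: 0.0
time_s: 4.0
eef_pos: [0.5296, -0.0569, 0.3518]
eef_rot: [0.16, 0.407, 0.883, 0.171]
wrist_force: [-2.1, -0.6, 3.7]
opening: 0.128
grasp_force: 59.0
call [ 0.7 -0.8  1.5] [-0.0002  0.0017  0.001 ] norm mm 2 deg 0.1
grasp pt in bucket mm [ 1.  -0.7 37.5]
```

```bash
python3 -m pendant '[[[0,0,0,0,0,0,-0.09],[0,0,0,0,0,0,-0.18],[0,0,0,0,0,0,-0.27],[0,0,0,0,0,0,-0.36],[0,0,0,0,0,0,-0.42]]]'
python3 -m pendant '[[[0,0,0,0,0,0,-0.09],[0,0,0,0,0,0,-0.18],[0,0,0,0,0,0,-0.27],[0,0,0,0,0,0,-0.36],[0,0,0,0,0,0,-0.42]]]'; python3 -c "
from h import *
o=ctrl.get_obs();print(o['torque'],o['wrist_force'])"; python3 goto.py 0 36
```

```text
time_s: 4.42
eef_pos: [0.5295, -0.0569, 0.3517]
eef_rot: [0.192, 0.211, 0.949, 0.134]
wrist_force: [-4.4, -1.1, 4.1]
opening: 0.132
grasp_force: 59.3
time_s: 4.83
eef_pos: [0.5294, -0.057, 0.3517]
eef_rot: [0.215, 0.009, 0.972, 0.091]
wrist_force: [-5.0, -0.9, 3.9]
opening: 0.129
grasp_force: 59.5
[-0.22300079  0.8121547  -0.19820658] [-5.04916897 -0.87655214  3.93946945]
call [0.8 0.1 1.6] [-1.500e-03 -1.000e-04 -4.008e-01] norm mm 2 deg 23.0
grasp pt in bucket mm [ 0.7 -0.6 37.6]
```

```bash
python3 -m pendant '[[[0,0,0,0,0,0,-0.09],[0,0,0,0,0,0,-0.18],[0,0,0,0,0,0,-0.27],[0,0,0,0,0,0,-0.36],[0,0,0,0,0,0,-0.40]]]'; python3 -m pendant '[[[0,0,0,0,0,0,0],[0,0,0,0,0,0,0]]]'; python3 goto.py 0 36; python3 shot.py w3 130 100 410 310
```

```text
time_s: 5.25
eef_pos: [0.5291, -0.0564, 0.3517]
eef_rot: [0.229, -0.184, 0.955, 0.047]
wrist_force: [-8.0, 2.5, 7.9]
opening: 0.127
grasp_force: 60.2
time_s: 5.42
eef_pos: [0.5292, -0.0564, 0.3517]
eef_rot: [0.229, -0.183, 0.955, 0.047]
wrist_force: [-7.8, 1.8, 7.2]
opening: 0.127
grasp_force: 59.8
call [ 0.7 -0.2  1.6] [ 0.0002 -0.0005 -0.0051] norm mm 2 deg 0.3
grasp pt in bucket mm [ 0.7  0.2 37.6]
scale 2.857142857142857
5.4667 [ 0.5292 -0.0564  0.3517] [-0.42  0.03  1.92  0.43  0.9  -2.59]
```

View pics/w3.png

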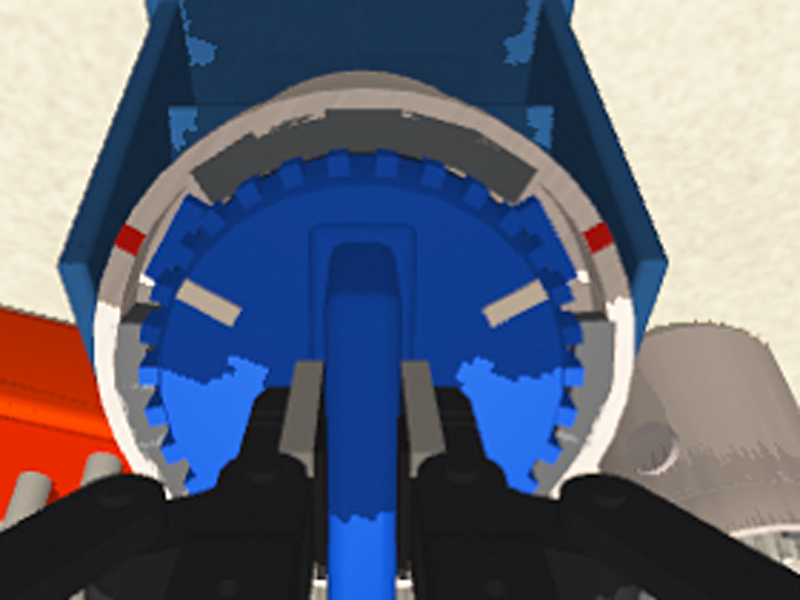

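```bash
python3 -m pendant '[[[0,0,0,-6,0,0,0],[0,0,0,-12,0,0,0],[0,0,0,-18,0,0,0],[0,0,0,-25,0,0,0],[0,0,0,-25,0,0,0]]]'
```

```text
time_s: 5.88
eef_pos: [0.519, -0.0616, 0.3752]
eef_rot: [0.23, -0.182, 0.955, 0.046]
wrist_force: [0.2, -1.3, -0.9]
opening: 0.128
grasp_force: 58.8
```

```bash
python3 -m pendant '[[[0,0,0,-42,0,0,0],[0,0,0,-80,0,0,0],[0,0,0,-80,0,0,0]]]'; python3 - <<'E'
from h import *
S=tcp();y=S[:3,1].copy();y[2]=0
print(np.degrees(np.arctan2(y[1],y[0])))
plan(T(frame(np.array([0,0,-1.]),y),[.5,.321,.30]))
E
```

```text
time_s: 6.13
eef_pos: [0.4854, -0.0762, 0.4518]
eef_rot: [0.233, -0.183, 0.954, 0.043]
wrist_force: [1.8, -0.6, -0.6]
opening: 0.129
grasp_force: 59.3
111.62196783357791
call [-24.2 121.4  69.2] [-0.0008  0.1595  0.0002] norm mm 142 deg 9.1
call [-34.8 121.4  64.6] [-0.0008  0.1595  0.0002] norm mm 142 deg 9.1
call [-44.6 121.3  58.3] [-0.0008  0.1595  0.0002] norm mm 142 deg 9.1
```

```bash
python3 -m pendant '[[[0,-6,30,17,0,0.04,0],[0,-12,60,35,0,0.08,0],[0,-18,90,52,0,0.12,0],[0,-24,121,69,0,0.16,0]]]'
python3 -m pendant '[[[0,-9,30,16,0,0.04,0],[0,-18,60,32,0,0.08,0],[0,-26,90,48,0,0.12,0],[0,-35,121,65,0,0.16,0]]]'
python3 -m pendant '[[[0,-11,30,15,0,0.04,0],[0,-22,60,29,0,0.08,0],[0,-33,90,44,0,0.12,0],[0,-45,121,58,0,0.16,0],[0,-45,121,58,0,0.16,0]]]'
python3 -m pendant '[[[0,0,0,0,0,0,0],[0,0,0,0,0,0,0]]]'
python3 - <<'E'
from h import *
S=tcp();y=S[:3,1].copy();y[2]=0
plan(T(frame(np.array([0,0,-1.]),y),[.5,.321,.2145]))
E
python3 shot.py w4
```

```text
time_s: 6.47
eef_pos: [0.4893, 0.0581, 0.3947]
eef_rot: [0.152, -0.185, 0.971, 0.031]
wrist_force: [0.1, 0.2, -2.4]
opening: 0.126
grasp_force: 59.2
time_s: 6.8
eef_pos: [0.4941, 0.1912, 0.3442]
eef_rot: [0.074, -0.187, 0.979, 0.017]
wrist_force: [0.1, -0.2, -1.7]
opening: 0.132
grasp_force: 59.2
time_s: 7.22
eef_pos: [0.4976, 0.3264, 0.291]
eef_rot: [-0.008, -0.19, 0.982, 0.003]
wrist_force: [-0.0, -0.7, -2.2]
opening: 0.13
grasp_force: 59.5
time_s: 7.38
eef_pos: [0.499, 0.3218, 0.2944]
eef_rot: [-0.005, -0.188, 0.982, 0.002]
wrist_force: [-0.0, 0.1, -1.1]
opening: 0.128
grasp_force: 59.5
call [-1.3 -1.6 79.9] [ 0.0054 -0.0084  0.    ] norm mm 80 deg 0.6
scale 1.5625
7.4333 [0.4992 0.3213 0.2951] [ 0.37  0.34  1.65  0.01  1.16 -1.58]
```

View pics/w4.png

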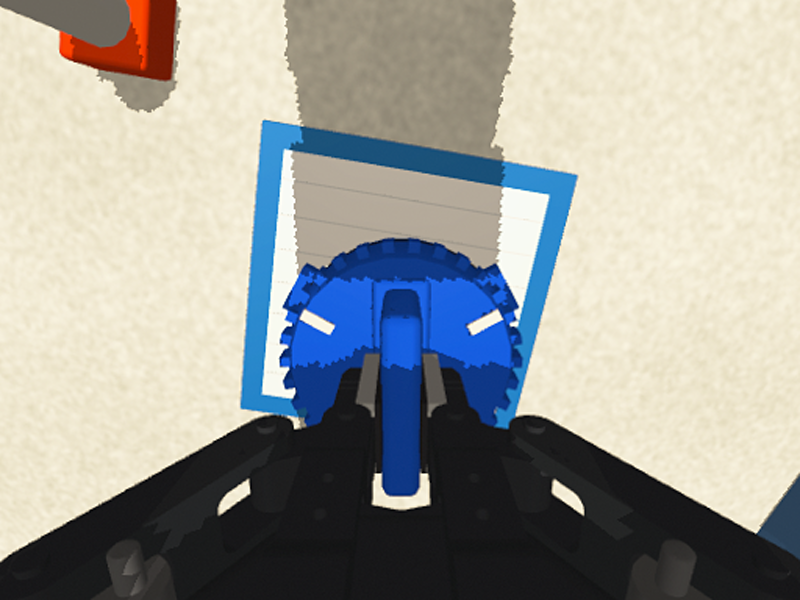

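```bash
python3 - <<'E'
from h import *
C=cam('wrist',np.load('pics/w4.npy'))
P=atz(C,np.array([(263,121),(578,175),(241,408)])/1.5625,.004);print(P.round(3).tolist(),'centre',((P[1]+P[2])/2).round(3))
E
python3 -m pendant '[[[0,-1.3,-1.6,25,0.005,-0.008,0],[0,-1.3,-1.6,45,0.005,-0.008,0],[0,-1.3,-1.6,60,0.005,-0.008,0],[0,-1.3,-1.6,72,0.005,-0.008,0],[0,-1.3,-1.6,72,0.005,-0.008,0]]]'
python3 -m pendant '[[[0,0,0,0,0,0,0],[0,0,0,0,0,0,0]]]'
```

```text
[[0.435, 0.217, 0.004], [0.396, 0.391, 0.004], [0.609, 0.255, 0.004]] centre [0.503 0.323 0.004]
time_s: 7.85
eef_pos: [0.4995, 0.3196, 0.221]
eef_rot: [-0.002, -0.187, 0.982, 0.0]
wrist_force: [-0.3, 0.5, -1.0]
opening: 0.135
grasp_force: 59.4
time_s: 8.02
eef_pos: [0.5009, 0.321, 0.2242]
eef_rot: [0.001, -0.188, 0.982, 0.001]
wrist_force: [0.4, -1.0, -1.2]
opening: 0.125
grasp_force: 59.4
```

```bash
python3 -m pendant '[[[0,0,0,4,0,0,0],[0,0,0,8,0,0,0],[0,0,0,10,0,0,0],[0,0,0,10,0,0,0]]]'
python3 -m pendant '[[[0,0,0,1,0,0,0],[0,0,0,2,0,0,0],[0,0,0,2,0,0,0]]]'
python3 -m pendant '[[[0,0,0,1,0,0,0],[0,0,0,2,0,0,0],[0,0,0,2,0,0,0]]]'
```

```text
time_s: 8.35
eef_pos: [0.4998, 0.3212, 0.2123]
eef_rot: [-0.001, -0.188, 0.982, 0.0]
wrist_force: [-0.5, -0.9, -2.8]
opening: 0.13
grasp_force: 59.4
time_s: 8.6
eef_pos: [0.5, 0.3212, 0.2106]
eef_rot: [-0.0, -0.188, 0.982, 0.0]
wrist_force: [0.0, 0.4, -1.5]
opening: 0.126
grasp_force: 59.4
time_s: 8.85
eef_pos: [0.5003, 0.3213, 0.2093]
eef_rot: [0.0, -0.188, 0.982, 0.0]
wrist_force: [-0.8, -0.1, 2.0]
opening: 0.135
grasp_force: 60.2
```

```bash
python3 -m pendant '[[[0,0,0,1,0,0,0],[0,0,0,1,0,0,0]]]'
python3 -m pendant '[[[1,0,0,0,0,0,0],[1,0,0,0,0,0,0],[1,0,0,0,0,0,0],[1,0,0,0,0,0,0],[1,0,0,0,0,0,0]]]'
python3 -m pendant '[[[1,0,0,-20,0,0,0],[1,0,0,-60,0,0,0],[1,0,0,-100,0,0,0],[1,0,0,-130,0,0,0],[1,0,0,-130,0,0,0]]]'
python3 - <<'E'
from h import *
ctrl.camera('wrist');print([(np.round(np.array(d['point'])*[800,600]),round(d['confidence'],2)) for d in ctrl.boxes_of('wrist','cap_mid')])
C=cam('wrist')
for d in ctrl.boxes_of('wrist','cap_mid')[:1]: print(atz(C,[np.array(d['point'])*[512,384]],.034))
S=tcp();print(S[:3,3])
from fit import *
B=bucket(np.load('bfit.npy'))
y=S[:3,1]
# look pose above bucket
for az in (30,75,110):
    print(az,'->');a=np.radians(az);plan(T(frame(-B[:3,2],np.array([np.cos(a),np.sin(a),0])),(B@[0,0,.26,1])[:3]))
E
```

```text
time_s: 9.02
eef_pos: [0.5003, 0.3213, 0.2092]
eef_rot: [-0.0, -0.188, 0.982, 0.0]
wrist_force: [-3.8, -1.8, 9.7]
opening: 0.129
grasp_force: 61.3
time_s: 9.43
eef_pos: [0.5, 0.3212, 0.2076]
eef_rot: [-0.0, -0.188, 0.982, 0.0]
wrist_force: [-0.0, 0.0, -1.1]
opening: 0.832
grasp_force: 0.0
time_s: 9.85
eef_pos: [0.5023, 0.3221, 0.3457]
eef_rot: [0.006, -0.188, 0.982, 0.002]
wrist_force: [1.1, 0.9, 0.2]
opening: 0.997
grasp_force: 0.0
[(array([401., 260.]), 0.92)]
[[0.48710267 0.31635918 0.034     ]]
[0.49996424 0.32105051 0.33763437]
30 ->
call [  47.9 -120.7  -24.7] [-0.1123 -0.1287  0.4605] norm mm 132 deg 28.1
call [ -14.2 -124.9  -41. ] [-0.1123 -0.1287  0.4605] norm mm 132 deg 28.1
call [-72.7 -99.3 -48.1] [-0.1123 -0.1287  0.4605] norm mm 132 deg 28.1
75 ->
call [  47.9 -120.7  -24.7] [-0.0479 -0.1521  0.1914] norm mm 132 deg 14.3
call [  19.5 -125.7  -35.8] [-0.0479 -0.1521  0.1914] norm mm 132 deg 14.3
call [ -10.5 -124.7  -42.5] [-0.0479 -0.1521  0.1914] norm mm 132 deg 14.3
110 ->
call [  47.9 -120.7  -24.7] [-0.0039 -0.1572  0.008 ] norm mm 132 deg 9.0
call [  42.4 -121.   -32.3] [-0.0039 -0.1572  0.008 ] norm mm 132 deg 9.0
call [  35.8 -121.1  -38.9] [-0.0039 -0.1572  0.008 ] norm mm 132 deg 9.0
```

```bash
python3 -m pendant '[[[1,48,-121,-25,-0.048,-0.152,0.191],[1,48,-121,-25,-0.048,-0.152,0.191],[1,48,-121,-25,-0.048,-0.152,0.191],[1,48,-121,-25,-0.048,-0.152,0.191]]]'
python3 -m pendant '[[[1,19,-126,-36,-0.048,-0.152,0.191],[1,19,-126,-36,-0.048,-0.152,0.191],[1,19,-126,-36,-0.048,-0.152,0.191],[1,19,-126,-36,-0.048,-0.152,0.191]]]'
python3 -m pendant '[[[1,-10,-125,-42,-0.048,-0.152,0.191],[1,-10,-125,-42,-0.048,-0.152,0.191],[1,-10,-125,-42,-0.048,-0.152,0.191],[1,-10,-125,-42,-0.048,-0.152,0.191],[1,-10,-125,-42,-0.048,-0.152,0.191]]]'
python3 -m pendant '[[[1,0,0,0,0,0,0],[1,0,0,0,0,0,0]]]'
python3 goto.py 0 105;python3 shot.py w5 160 60 360 210
```

```text
time_s: 10.33
eef_pos: [0.4998, 0.1866, 0.3614]
eef_rot: [0.069, -0.091, 0.993, 0.037]
wrist_force: [0.3, 0.1, 0.1]
opening: 0.999
grasp_force: 0.0
time_s: 10.67
eef_pos: [0.5009, 0.0564, 0.3871]
eef_rot: [0.139, 0.006, 0.988, 0.074]
wrist_force: [-0.3, -0.4, 0.3]
opening: 0.998
grasp_force: 0.0
time_s: 11.08
eef_pos: [0.5009, -0.0715, 0.4107]
eef_rot: [0.205, 0.102, 0.967, 0.111]
wrist_force: [-0.3, 0.5, 0.9]
opening: 0.994
grasp_force: 0.0
time_s: 11.25
eef_pos: [0.5007, -0.0678, 0.4101]
eef_rot: [0.204, 0.099, 0.967, 0.112]
wrist_force: [0.0, 0.2, 0.1]
opening: 1.001
grasp_force: 0.0
call [-0.2 -0.2 -0.7] [ 0.0014 -0.0017 -0.2942] norm mm 1 deg 16.9
call [-0.1 -0.3 -0.7] [ 0.0014 -0.0017 -0.2942] norm mm 1 deg 16.9
grasp pt in bucket mm [ -0.4   1.1 103.5]
scale 4.0
11.3 [ 0.5007 -0.0675  0.4103] [-0.47 -0.1   1.92  0.41  1.05 -2.  ]
```

View pics/w5.png

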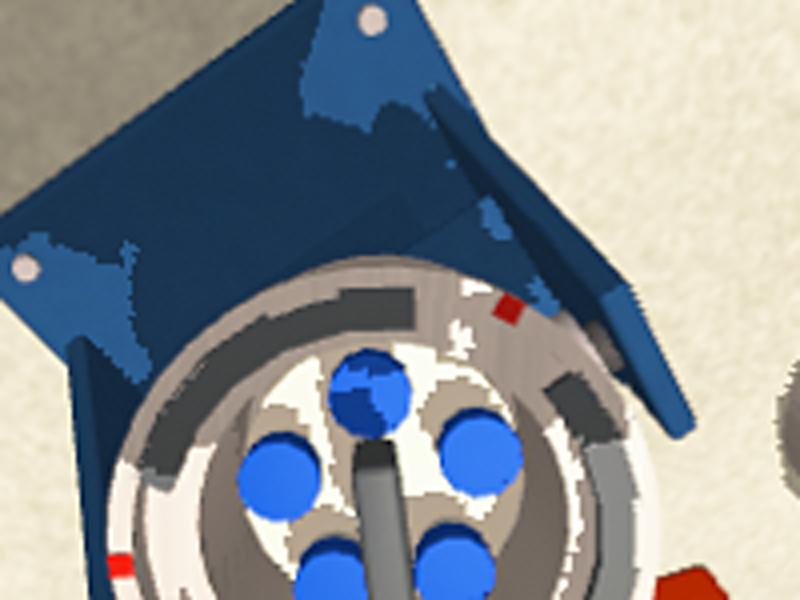

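```bash
python3 - <<'E'
from fit import *
C=cam('wrist',np.load('pics/w5.npy'));B=bucket(np.load('bfit.npy'))
px=lambda L:(np.array(L,float)+.5)/4-.5+[160,60]
tb=px([(371,388),(480,452),(456,560),(330,575),(279,478)])
k=np.radians(72)*np.arange(5)
best=None
for s in (1,-1):
  for ph in np.linspace(-3,3,9):
    def rs(p): 
        A=B.copy();A[:3,3]=(B@[p[0],p[1],0,1])[:3]
        return (proj(C,on(A,p[2]+s*k,p[3],-.038))-tb).ravel()
    q=least_squares(rs,[0,0,ph,.022],x_scale=[.01,.01,.3,.01])
    if best is None or q.cost<best.cost:best=q
p=best.x;print(best.cost,p.round(4),np.degrees(p[2]),best.fun.round(1))
low=B[:3,:3].T@[0,0,-1];print('low dir',low.round(2))
np.save('cfit.npy',p)
A=B.copy();A[:3,3]=(B@[p[0],p[1],0,1])[:3]
c,s=np.cos(p[2]),np.sin(p[2])
A[:3,:3]=B[:3,:3]@np.array([[c,-s,0],[s,c,0],[0,0,1]])
h=[(A@[x,y,.002,1])[:3] for x,y in ((.018,.005),(.018,-.005),(-.018,-.005),(-.018,.005))]
im=cv2.imread('pics/w5_raw.png');q=proj(C,h);print(q.round(1).tolist())
x0,y0=190,130;im=cv2.resize(im[y0:y0+130,x0:x0+150],None,fx=4,fy=4,interpolation=cv2.INTER_CUBIC)
cv2.polylines(im,[np.int32((q-[x0,y0]+.5)*4-.5)],True,(0,255,0),1);cv2.imwrite('pics/w5d.png',im)
E
```

```text
3.1067970946916357 [-2.400e-03  1.500e-03  2.678e+00  2.500e-02] 153.43636092152687 [-0.3  0.3 -0.4 -0.9 -0.7  1.   1.   0.8  0.4 -1.3]
low dir [-0.45 -0.   -0.89]
[[246.5, 174.2], [258.8, 172.7], [264.0, 214.3], [252.2, 215.7]]
```

View pics/w5d.png

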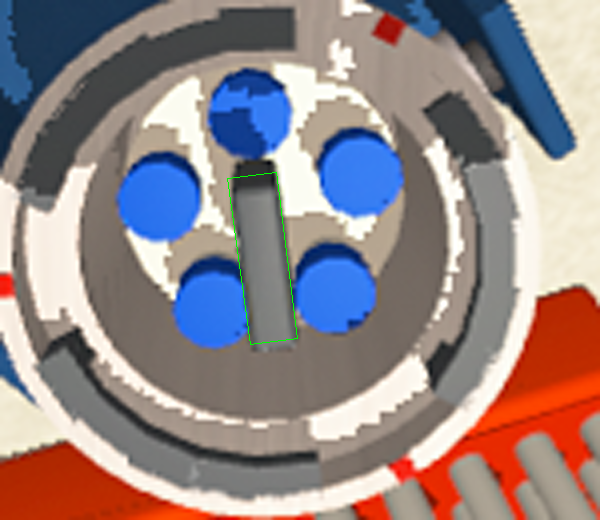

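```bash
cat > goto2.py <<'E'
import sys
from fit import *
z=float(sys.argv[1])/1000
B=bucket(np.load('bfit.npy'));S=tcp();p=np.load('cfit.npy');a=p[2]
y=B[:3,:3]@[-np.sin(a),np.cos(a),0]
if y@S[:3,1]<0:y=-y
Rm=frame(-B[:3,2],y)
c=(B@[p[0],p[1],z+.155,1])[:3]-.0012*Rm[:,0]
print('target off in bucket',(B[:3,:3].T@(c-B[:3,3])*1000).round(1))
plan(T(Rm,c))
E
python3 goto2.py 30
```

```text
target off in bucket [ -1.3   1.  185. ]
call [ 1.  -0.9 73.7] [ 0.002  -0.0036 -0.1239] norm mm 74 deg 7.1
```

```bash
python3 -m pendant '[[[0.4,1,-1,30,0,-0.003,-0.124],[0.4,1,-1,55,0.002,-0.003,-0.124],[0.4,1,-1,73,0.002,-0.003,-0.124],[0.4,1,-1,73,0.002,-0.003,-0.124],[0.4,1,-1,73,0.002,-0.003,-0.124]]]'; python3 -m pendant '[[[0.4,0,0,0,0,0,0],[0.4,0,0,0,0,0,0]]]'; python3 goto2.py -4
```

```text
time_s: 11.72
eef_pos: [0.5301, -0.0554, 0.3447]
eef_rot: [0.211, 0.039, 0.972, 0.098]
wrist_force: [0.8, 0.1, 0.3]
opening: 0.4
grasp_force: 0.0
time_s: 11.88
eef_pos: [0.5306, -0.0569, 0.3473]
eef_rot: [0.214, 0.04, 0.971, 0.097]
wrist_force: [0.0, -0.2, 0.2]
opening: 0.395
grasp_force: 0.0
target off in bucket [ -1.3   1.  151. ]
call [ 1.9  1.2 37.1] [-0.0021  0.004   0.0003] norm mm 37 deg 0.3
```

```bash
python3 -m pendant '[[[0.4,1.5,1,10,0,0.003,0],[0.4,1.5,1,20,-0.001,0.003,0],[0.4,1.5,1,29,-0.001,0.003,0],[0.4,1.5,1,36,-0.001,0.003,0],[0.4,1.5,1,36,-0.001,0.003,0]]]'; python3 goto2.py -4; python3 -m pendant '[[[0,0,0,0,0,0,0],[0,0,0,0,0,0,0],[0,0,0,0,0,0,0],[0,0,0,0,0,0,0],[0,0,0,0,0,0,0]]]';python3 goto2.py -4
```

```text
time_s: 12.3
eef_pos: [0.5441, -0.0495, 0.3113]
eef_rot: [0.21, 0.04, 0.972, 0.098]
wrist_force: [-0.3, 0.6, -0.2]
opening: 0.397
grasp_force: 0.0
target off in bucket [ -1.3   1.  151. ]
call [-1.5  0.8 -1.9] [-0.     -0.0038 -0.0019] norm mm 3 deg 0.2
time_s: 12.72
eef_pos: [0.544, -0.0499, 0.3132]
eef_rot: [0.211, 0.04, 0.972, 0.098]
wrist_force: [-0.0, -0.5, -3.1]
opening: 0.1
grasp_force: 60.5
target off in bucket [ -1.3   1.  151. ]
call [-0.7  0.8 -0. ] [-0.001  -0.0014 -0.0011] norm mm 1 deg 0.1
```

```bash
python3 -m pendant '[[[0,0,0,-5,0,0,0],[0,0,0,-12,0,0,0],[0,0,0,-20,0,0,0],[0,0,0,-28,0,0,0],[0,0,0,-36,0,0,0]]]'; python3 -m pendant '[[[0,0,0,-15,0,0,0],[0,0,0,-30,0,0,0],[0,0,0,-45,0,0,0],[0,0,0,-60,0,0,0],[0,0,0,-60,0,0,0]]]'
python3 -m pendant '[[[0,0,0,-20,0,0,0],[0,0,0,-40,0,0,0],[0,0,0,-50,0,0,0],[0,0,0,-50,0,0,0]]]'; python3 goto2.py -4
python3 -c "
from h import *
print(np.round(ctrl.get_obs()['q'],2))"
```

```text
time_s: 13.13
eef_pos: [0.5289, -0.0563, 0.3467]
eef_rot: [0.212, 0.04, 0.972, 0.098]
wrist_force: [0.1, 0.2, -3.1]
opening: 0.102
grasp_force: 60.4
time_s: 13.55
eef_pos: [0.504, -0.0671, 0.4027]
eef_rot: [0.214, 0.04, 0.971, 0.096]
wrist_force: [0.5, -0.3, -2.0]
opening: 0.105
grasp_force: 60.4
time_s: 13.88
eef_pos: [0.4831, -0.0756, 0.4459]
eef_rot: [0.214, 0.04, 0.971, 0.097]
wrist_force: [0.6, -0.4, -2.6]
opening: 0.105
grasp_force: 60.4
target off in bucket [ -1.3   1.  151. ]
call [  1.3   1.  148.1] [-0.0028  0.0036 -0.0002] norm mm 148 deg 0.3
[-0.51 -0.17  1.91  0.4   1.13 -2.12]
```

```bash
python3 - <<'E'
from h import *
S=tcp();y=S[:3,1].copy();y[2]=0
plan(T(frame(np.array([0,0,-1.]),y),[.516,-.372,.44]))
E
```

```text
call [ -31.3 -145.   -15.8] [ 0.1016  0.214  -0.0222] norm mm 149 deg 13.6
call [ -25.6 -146.8   -7. ] [ 0.1016  0.214  -0.0222] norm mm 149 deg 13.6
```

```bash
python3 -m pendant '[[[0,-6,-29,-3,0.02,0.043,-0.004],[0,-12,-58,-6,0.04,0.086,-0.008],[0,-18,-87,-9,0.06,0.128,-0.013],[0,-25,-116,-12,0.08,0.171,-0.018],[0,-31,-145,-16,0.102,0.214,-0.022]]]'
python3 -m pendant '[[[0,-5,-30,-2,0.02,0.043,-0.004],[0,-10,-59,-3,0.04,0.086,-0.008],[0,-15,-88,-4,0.06,0.128,-0.013],[0,-20,-118,-6,0.08,0.171,-0.018],[0,-26,-147,-7,0.102,0.214,-0.022]]]'
python3 -m pendant '[[[0,0,0,0,0,0,0],[0,0,0,0,0,0,0],[0,0,0,0,0,0,0]]]'
python3 - <<'E'
from h import *
S=tcp();y=S[:3,1].copy();y[2]=0
print(np.round(ctrl.get_obs()['q'],2))
plan(T(frame(np.array([0,0,-1.]),y),[.516,-.372,.28]))
# tray check by top camera
im=ctrl.camera('top');cv2.imwrite('pics/t2.png',im[...,::-1])
C=cam('wrist')
ctrl.camera('wrist')
for c,n,z in (('wrist','tray',.01),('wrist','other_carrier_mid',.062),('top','other_carrier_mid',.062),('top','tray',.01),('top','cap_mid',.034)):
    print(c,n,[(atz(cam(c),[np.array(d['point'])*[512,384]],z).round(3).tolist(),round(d['confidence'],2)) for d in ctrl.boxes_of(c,n)[:3]])
E
python3 shot.py w6
```

```text
time_s: 14.3
eef_pos: [0.4996, -0.2246, 0.4387]
eef_rot: [0.104, 0.029, 0.993, 0.05]
wrist_force: [0.7, 0.7, -2.7]
opening: 0.103
grasp_force: 60.5
time_s: 14.72
eef_pos: [0.5165, -0.3733, 0.4352]
eef_rot: [-0.003, 0.018, 1.0, 0.001]
wrist_force: [0.6, 0.1, -2.5]
opening: 0.104
grasp_force: 60.5
time_s: 14.97
eef_pos: [0.5164, -0.3715, 0.4353]
eef_rot: [-0.002, 0.018, 1.0, 0.002]
wrist_force: [-0.2, 0.1, -3.1]
opening: 0.105
grasp_force: 60.6
[-0.81  0.29  1.41 -0.    1.45 -2.34]
call [ -0.4  -1.1 155.3] [ 0.0037 -0.005   0.    ] norm mm 155 deg 0.4
wrist tray [([[0.484, -0.311, 0.01]], 0.84)]
wrist other_carrier_mid [([[0.524, -0.262, 0.062]], 0.84)]
top other_carrier_mid [([[0.524, -0.251, 0.062]], 0.57)]
top tray [([[0.533, -0.309, 0.01]], 0.91)]
top cap_mid [([[0.724, -0.366, 0.034]], 0.97), ([[0.502, 0.313, 0.034]], 0.76), ([[0.304, -0.207, 0.034]], 0.68)]
scale 1.5625
15.3667 [ 0.5162 -0.3713  0.4375] [-0.81  0.29  1.41 -0.    1.45 -2.34]
```

View pics/w6.png

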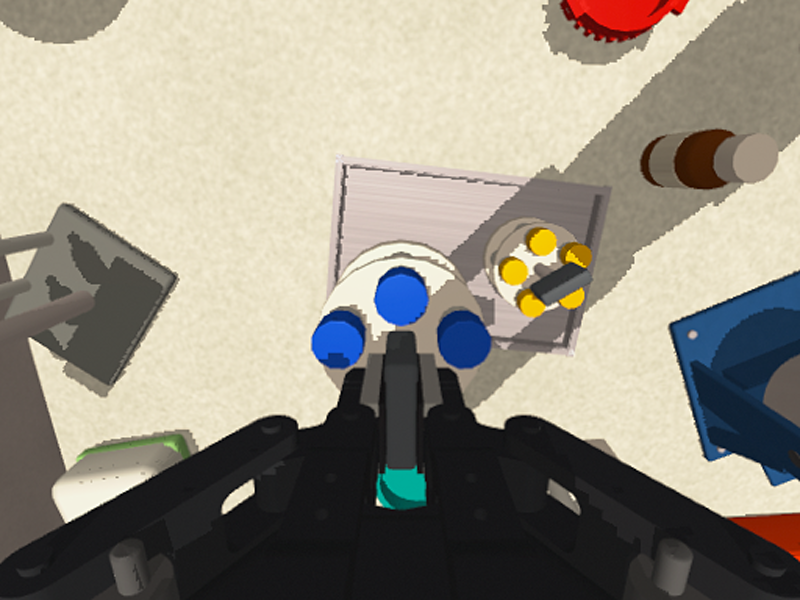

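```bash
python3 - <<'E'
from h import *
C=cam('wrist',np.load('pics/w6.npy'))
P=atz(C,np.array([(338,157),(609,187),(573,355)])/1.5625,.018);c=(P[0]+P[2])/2
y=(P[1]-P[0])/np.linalg.norm(P[1]-P[0]);print(P.round(3).tolist(),'centre',c.round(3),'free',(c-.057*y).round(3),'lens',np.linalg.norm(P[1]-P[0]),np.linalg.norm(P[1]-P[2]))
E
```

```text
[[0.434, -0.42, 0.018], [0.465, -0.191, 0.018], [0.62, -0.211, 0.018]] centre [ 0.527 -0.316  0.018] free [ 0.519 -0.372  0.018] lens 0.23153611677250308 0.1555758860847654
```

Consistent with the aim (0.516, -0.372). Descend.

```bash
python3 -m pendant '[[[0,-0.5,-1,30,0.003,-0.004,0],[0,-0.5,-1,65,0.003,-0.004,0],[0,-0.5,-1,100,0.003,-0.004,0],[0,-0.5,-1,130,0.003,-0.004,0],[0,-0.5,-1,150,0.003,-0.004,0]]]'
python3 -m pendant '[[[0,0,0,0,0,0,0],[0,0,0,0,0,0,0],[0,0,0,4,0,0,0],[0,0,0,8,0,0,0],[0,0,0,8,0,0,0]]]'
python3 -m pendant '[[[0,0,0,1,0,0,0],[0,0,0,2,0,0,0],[0,0,0,2,0,0,0]]]'
```

```text
time_s: 15.78
eef_pos: [0.5152, -0.3715, 0.2836]
eef_rot: [-0.002, 0.018, 1.0, 0.001]
wrist_force: [-0.3, -0.3, -3.6]
opening: 0.109
grasp_force: 60.5
time_s: 16.2
eef_pos: [0.5163, -0.3729, 0.2803]
eef_rot: [0.001, 0.018, 1.0, -0.002]
wrist_force: [-0.5, 1.1, -3.0]
opening: 0.105
grasp_force: 60.5
time_s: 16.45
eef_pos: [0.5161, -0.3727, 0.2775]
eef_rot: [0.0, 0.018, 1.0, -0.001]
wrist_force: [-0.6, 0.5, -2.9]
opening: 0.103
grasp_force: 60.5
```

```bash
python3 -m pendant '[[[0,0,0,1.5,0,0,0],[0,0,0,3,0,0,0],[0,0,0,5,0,0,0],[0,0,0,5,0,0,0]]]'
python3 -m pendant '[[[0,0,0,1,0,0,0],[0,0,0,2,0,0,0],[0,0,0,2,0,0,0]]]'
python3 -m pendant '[[[0,0,0,1,0,0,0],[0,0,0,1.5,0,0,0],[0,0,0,1.5,0,0,0]]]'
```

```text
time_s: 16.78
eef_pos: [0.5158, -0.3725, 0.2715]
eef_rot: [-0.0, 0.018, 1.0, -0.001]
wrist_force: [-0.2, -0.3, -3.3]
opening: 0.103
grasp_force: 60.5
time_s: 17.03
eef_pos: [0.5159, -0.3726, 0.2698]
eef_rot: [-0.0, 0.018, 1.0, -0.001]
wrist_force: [-0.5, 0.1, -3.4]
opening: 0.103
grasp_force: 60.5
time_s: 17.28
eef_pos: [0.5159, -0.3726, 0.2684]
eef_rot: [-0.0, 0.018, 1.0, -0.001]
wrist_force: [0.4, 0.7, -3.6]
opening: 0.105
grasp_force: 60.5
```

```bash
python3 -m pendant '[[[0,0,0,1,0,0,0],[0,0,0,1.5,0,0,0],[0,0,0,1.5,0,0,0]]]'
python3 -m pendant '[[[0,0,0,0.7,0,0,0],[0,0,0,1.2,0,0,0],[0,0,0,1.2,0,0,0]]]'
```

```text
time_s: 17.53
eef_pos: [0.5161, -0.3727, 0.2675]
eef_rot: [0.0, 0.018, 1.0, -0.001]
wrist_force: [0.1, 1.1, -0.2]
opening: 0.106
grasp_force: 61.1
time_s: 17.78
eef_pos: [0.5162, -0.3727, 0.2675]
eef_rot: [0.0, 0.018, 1.0, -0.001]
wrist_force: [-1.5, 2.7, 6.5]
opening: 0.102
grasp_force: 62.2
```

Contact. Release, retreat, check.

```bash
python3 -m pendant '[[[0.4,0,0,0,0,0,0],[0.4,0,0,0,0,0,0],[0.4,0,0,0,0,0,0],[0.4,0,0,0,0,0,0]]]'
python3 -m pendant '[[[0.4,0,0,-15,0,0,0],[0.4,0,0,-40,0,0,0],[0.4,0,0,-80,0,0,0],[0.4,0,0,-120,0,0,0],[0.4,0,0,-160,0,0,0]]]'
python3 -m pendant '[[[0.4,0,0,0,0,0,0],[0.4,0,0,0,0,0,0],[0.4,0,0,0,0,0,0]]]'
python3 - <<'E'
from h import *
im=ctrl.camera('wrist')
C=cam('wrist');hsv=cv2.cvtColor(im,cv2.COLOR_RGB2HSV)
m=cv2.inRange(hsv,(105,150,100),(125,255,255));n,l,s,c=cv2.connectedComponentsWithStats(m)
for i in range(1,n):
    if s[i][4]>80: print('blue',s[i][4],c[i].round(0),atz(C,[c[i]],.080).round(3))
print([(d['point'],d['confidence'],atz(C,[np.array(d['point'])*[512,384]],.062).round(3)) for d in ctrl.boxes_of('wrist','carrier_mid')])
ctrl.camera('top')
for n in ('cap_mid','other_carrier_mid','carrier_mid'): print(n,[(atz(cam('top'),[np.array(d['point'])*[512,384]],.034).round(3).tolist(),round(d['confidence'],2)) for d in ctrl.boxes_of('top',n)])
E
```

```text
time_s: 18.12
eef_pos: [0.516, -0.3727, 0.2659]
eef_rot: [-0.0, 0.018, 1.0, -0.001]
wrist_force: [0.1, -0.7, -0.8]
opening: 0.397
grasp_force: 0.0
time_s: 18.53
eef_pos: [0.5158, -0.3722, 0.4271]
eef_rot: [-0.001, 0.018, 1.0, -0.0]
wrist_force: [1.0, -0.2, -0.8]
opening: 0.401
grasp_force: 0.0
time_s: 18.78
eef_pos: [0.5159, -0.3722, 0.4255]
eef_rot: [-0.0, 0.018, 1.0, -0.001]
wrist_force: [0.7, 0.6, -0.2]
opening: 0.399
grasp_force: 0.0
blue 250 [256. 151.] [[ 0.491 -0.372  0.08 ]]
blue 235 [234. 167.] [[ 0.508 -0.396  0.08 ]]
blue 243 [277. 167.] [[ 0.509 -0.349  0.08 ]]
blue 1768 [468. 218.] [[ 0.579 -0.12   0.08 ]]
blue 230 [243. 191.] [[ 0.536 -0.388  0.08 ]]
blue 221 [269. 191.] [[ 0.537 -0.359  0.08 ]]
blue 95 [505. 310.] [[ 0.716 -0.042  0.08 ]]
blue 139 [387. 373.] [[ 0.816 -0.194  0.08 ]]
[([0.4965, 0.4398], 0.57, array([[ 0.514, -0.375,  0.062]]))]
cap_mid [([[0.721, -0.362, 0.034]], 0.92), ([[0.302, -0.212, 0.034]], 0.85), ([[0.489, 0.317, 0.034]], 0.68)]
other_carrier_mid [([[0.512, -0.252, 0.034]], 0.59)]
carrier_mid [([[0.514, -0.369, 0.034]], 0.71)]
```

```bash
python3 -c "
from bench import ctrl
print(ctrl.hand_in())"
```

```text
the job is handed in; nothing more can be done
None
```

I turned the blue cap free and laid it grip up on the pad, then stood the blue-capped carrier upright in the free half of the tray. The job is handed in at about 19 s of robot time; the hand-in returned no verdict.

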